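# Hook the extending gauge on the board and pull it out to its second stop

## Task

A 26 cm length has to be shown on the chopping board in front of the robot (not the one at the far right). Lay the closed extending gauge flat on the board, lengthwise, with its hook flush over the board's left-hand end as the robot sees it; then squeeze the button in the gauge's head and pull the head out, past the first stop, to the second and last stop. Finish while still holding the head there, pulled fully out, with the hook still flush against the board's end; leave the mug, jar and candle where they are.

Things in the scene. Friction and masses are not known exactly. Their poses are not given: they have to be found in the camera images.
- board: the nearer wooden chopping board, lying flat in the middle of the work, fast (cannot slide). 250 x 360 x 22 mm. Origin: centre of its underside; x across it (250), y along it (360), z up. Its y axis points to the robot's left within 0.2 rad: the left-hand end is the face at y = +180 mm of its frame; its top is at z = 22 mm.
- gauge: loose extending gauge, 190 mm long closed, 0.24 kg: aluminium tube with a crosswise steel hook plate at one end, a grey head at the other. Origin: on the hook plate's inner face (towards the tube), on the centre line, level with the tube's underside. x along the tube to the head, z up. It starts left of the board, x roughly to the robot's right. Laid properly, x runs along the board's -y.
- gauge_hook (a point): on the hook plate's inner face, at its lower edge: x = 0, z = -10 mm in the gauge's frame. The plate spans x -10 to 0, y -30 to 30, z -10 to 20 mm, so it hangs 10 mm below the tube and catches over an edge. On the worktop the gauge rests on hook and head, x dipping 0.061 rad; on the board with the hook over the end it is level, origin at the board's top edge.
- gauge_tube (a point): centre of the square tube: x = 70, z = 10 mm in the gauge's frame; a good place to lift it (near the centre of mass). The tube spans x 0 to 130, y -12 to 12, z 0 to 20 mm in the gauge's frame. A fixed dish rack stands about 0.15 m beyond it, seen from the robot, and wall cabinets hang over the back of the worktop: carry it round on the near side.
- gauge_grip (a point): middle of the head, 15 mm above the level of the tube's underside; moves with the head, axes as the gauge's. The head is 48 long (x), 34 wide (y, -17 to 17), 1 to 28 mm above the level of the tube's underside. Closed, this point is at x = 156 mm of the gauge's frame. The button is in the middle of its -y side; the +y side is plain.
- gauge_head: the sliding head with its rod, the same part; origin in the middle of the head, level with the tube's underside, axes as the gauge's.
- gauge_slide (a joint): how far the head is pulled out along the gauge's +x, m: 0 closed, 0.040 first stop, 0.080 second and last stop (end of travel). About 1.5 N of rubbing. A spring lock catches at closed and at each stop while the button is out; it lets go only while the button is in by about 3.5 mm or more: held in all the way, the head runs past the first stop to the last.
- gauge_button (a joint): how far the button is pressed in, m: 0 out, 0.005 flush with the head; springs back. A 14 x 14 mm steel cap standing 5 mm out of the head's -y side, in the middle, 15 mm above the level of the tube's underside. About 6 N presses it flush: fingers that pinch the head across y with 10 N or more press it in as they grip.
- mug: white mug, 86 x 118 x 92 mm, to the right of the board; bystander. Origin under its centre.
- jar: glass jar with a dark lid, 71 x 76 x 98 mm, to the right of the board; bystander. Origin under its centre.
- candle: candle in a glass, 76 mm across, 90 mm high, to the left beyond the gauge; bystander. Origin under its centre.

How it is judged:
By the outcome, as a careful person would: the job done as asked, in the order asked, and still so for the second after the job is handed in, while the arm keeps its last pose, push and grip.
It also fails if it takes over 58 s, if anything falls off the work surface, if the arm or the gripper's body presses on something with over 40 N, if the wrist force passes 120 N, or if a joint passes its speed limit or range.

## Robot

A 7-joint arm with a two-finger parallel gripper is mounted at the origin on a cart in front of the work surface, level with it; the furniture and walls round the work are solid. World frame = base frame: x ahead of the robot, y to its left, z up, the work surface at z = 0. Lengths are in mm, angles in rad, forces in N, time in s.
With the tool pointing down it reaches from about 425 to 875 mm from the base axis. Payload 8.4 kg.
Tool frame: the origin (TCP) lies midway between the tips of the shut fingers; the grasp point (between the pads) lies 19 mm behind it (robot.pinch_z is the distance from the TCP to the grasp point, in mm); z points along the fingers, y is the line along which they close (so a half turn about z gives the same grasp; the last joint's range is limited). The gripper opens to 87 mm and grips with 3 to 60 N. Pads are 19 mm wide; open, the fingers measure 117 mm over their backs; the gripper's body (75 mm by 190 mm) begins 51 mm behind the grasp point.
Start: joints at [1.02, 0.333, 0.04, 1.465, -0.013, 1.343, -0.059], TCP at [283.755, -584.762, 222.546] pointing down, gripper open.
Joint ranges: [-2.58, 2.58], [-0.38, 2.09], [-1.3, 1.39], [0.25, 2.4], [-1.5, 4.64], [0.08, 2.09], [-2.65, 2.65]. Speed limits (rad/s): [2.22, 2.22, 2.79, 2.79, 3.14, 3.14, 3.14].

## Interface

Orientations are given as a 3x3 rotation matrix whose columns are the frame's x, y, z axes.
In Python, from bench import robot gives the robot as it stands.
- The arm moves only by the tool servo_tool, never from a script. Its argument "motion" is one flat list of numbers, 5 for each row, row after row: the closure, from 0 (fully open) to 1 (shut), then the shift along the tool's x, y, z in m, then the turn about the tool's z in rad. In form: [grip, dx, dy, dz, roll, grip, dx, dy, dz, roll, ...]. A call has 1 to 12 rows; each row shifts and turns the commanded pose from where the row before left it, along the tool's axes as they then stand; what a row does not reach is not made up. A row lasts 1/8 s, in which the tool goes at most 62.5 mm and 10.7 degrees, less where a joint would pass 70% of its speed; a pose out of reach is approached as far as the arm can. A call with a gripper value outside its range is refused whole. The fingers move at their own pace and stop on an object; "force" is the grip in N (left out, the last holds). Time passes only in rows, so rows that do not move let the fingers close. It gives the time, the measured TCP pose, the force, the opening and the grip force at its end, in the units of the state.
- robot.state(): the state, without advancing time (a new reading comes with each control period).
- robot.snapshot(name): name is "scene" or "top"; returns a dict with "img" (420x560x3 uint8, blue, green, red), "range_z" (420x560 float32, mm along the optical axis (not along the pixel's ray), 0 where there is no reading), "vfov" (degrees; the focal length in pixels is half the picture's height over the tangent of half this angle, whatever the lens; pixels are square), "cx", "cy" (the principal point, pixels), "extrinsics" (4x4, takes a point from world to camera coordinates). Camera axes: x right, y up, looking along -z (the intrinsics and any distortion apply to the point x, -y, -z); pixel columns grow to the right and rows downward; lengths in mm; the calibration is good to about 2 mm. A picture is of the moment at which its call begins.
- robot.finish_job(): hands the job in; it is judged then, once.
The state is a dict: "clock": time; "joint_pos": joint angles; "joint_vel": joint speeds; "joint_efforts": joint torques, N m; "tcp_pos": TCP position; "orientation": TCP orientation; "contact_force": force on the tool from outside, world axes, zero at the start; "torque": the same for the moment, N m; "finger_gap": opening from 0.0 (shut) to 1.0 (fully open); "grasp_force": force on a finger pad.
Only numpy, scipy, OpenCV 4.12 (cv2) and the standard library are available. Lean on these libraries where they do the work, as an engineer would, in place of code of your own. Each camera call takes 0.05 s, during which the arm holds its last target. There are 200 camera calls.

## Working session

There is one attempt and no reset: what is moved stays moved. The work goes in short steps, Python scripts to look and compute and a tool call to move; the robot and the scene stay as the last step left them, time stands still between calls to the robot, and variables do not carry over. Pictures are saved under pics/ and viewed, at most 10 in all, crops included, and the job is handed in when it is done.

Besides the shell and the picture viewer there is one more tool, called after ">>>" by a JSON object that holds its "fn" and its "kwargs", one argument or row to a line. servo_tool: Moves the arm, as the interface text tells. Its arguments: {"type":"object","properties":{"motion":{"type":"array"},"force":{"type":"number"}},"required":["motion"]}

```bash
mkdir -p pics; cat > h.py <<'E'
import numpy as np,cv2
from bench import robot
def snap(n):
    s=robot.snapshot(n); h=s['img'].shape[0]
    f=h/2/np.tan(np.radians(s['vfov'])/2); s['f']=f
    z=s['range_z']; v,u=np.mgrid[:z.shape[0],:z.shape[1]]
    E=np.array(s['extrinsics'])
    P=np.stack([(u-s['cx'])/f*z,-(v-s['cy'])/f*z,-z],-1)
    s['W']=(P-E[:3,3])@E[:3,:3]; s['W'][z==0]=np.nan
    return s
E
python3 - <<'E'
from h import *
for n in('top','scene'):
    s=snap(n); cv2.imwrite(f'pics/{n}0.png',s['img']); np.savez(f'{n}.npz',W=s['W'],img=s['img'])
    print(n,{k:s[k] for k in s if k not in('img','range_z','W')})
st=robot.state();print(st)
E
```

```text
top {'vfov': 44.01861210880196, 'cx': 271.415683668211, 'cy': 210.31391913862382, 'extrinsics': array([[ 4.41455722e-01, -8.97197646e-01,  1.23785558e-02,
        -1.80528625e+02],
       [ 7.93002352e-01,  3.96568325e-01,  4.62472522e-01,
        -4.28406088e+02],
       [-4.19838202e-01, -1.94344917e-01,  8.86547200e-01,
        -1.58373728e+03],
       [ 0.00000000e+00,  0.00000000e+00,  0.00000000e+00,
         1.00000000e+00]]), 'f': np.float64(519.5252780505468)}
scene {'vfov': 57.792951213818625, 'cx': 279.63366393576, 'cy': 210.5478923231426, 'extrinsics': array([[-7.80694519e-01, -6.24642203e-01, -1.83898535e-02,
         3.82649409e+02],
       [ 3.57988410e-01, -4.71156634e-01,  8.06136294e-01,
        -2.14865483e+02],
       [-5.12211252e-01,  6.22762832e-01,  5.91444071e-01,
        -1.31170973e+03],
       [ 0.00000000e+00,  0.00000000e+00,  0.00000000e+00,
         1.00000000e+00]]), 'f': np.float64(380.46965677885953)}
{'clock': 0.1, 'joint_pos': array([ 1.01983705,  0.33384957,  0.03987854,  1.4661742 , -0.01338293,
        1.34329688, -0.0585151 ]), 'joint_vel': array([ 0.00037823, -0.00117128, -0.00014055, -0.00073204, -0.00034289,
       -0.00099559,  0.00029488]), 'joint_efforts': array([ 4.83298179e-03, -6.57806826e+01,  1.34006381e+00, -4.04712081e+01,
       -5.98103763e-02,  4.08659235e-02,  1.16812980e-04]), 'tcp_pos': array([ 283.54184537, -584.42954419,  221.74648929]), 'orientation': array([[ 8.99694263e-01,  4.36519969e-01, -7.40835790e-04],
       [ 4.36520583e-01, -8.99693388e-01,  1.26070604e-03],
       [-1.16201701e-04, -1.45764006e-03, -9.99998931e-01]]), 'contact_force': array([ 0.22168908, -0.00757754, -0.470028  ]), 'torque': array([ 0.06208972, -0.00050703, -0.02288094]), 'grasp_force': 0.0, 'finger_gap': 1.0056750156237315}
```

View pics/top0.png

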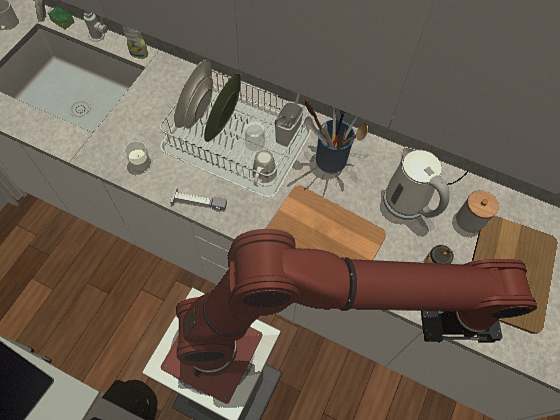

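View pics/scene0.png

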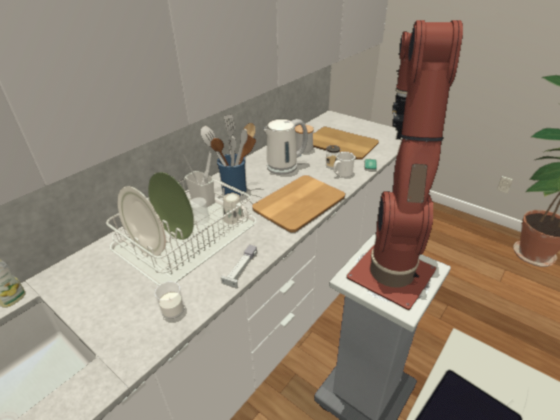

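The top view shows the gauge from its hook at (175,198) to its head at (222,204), and the board with its far-left corner at (305,188), partly hidden by the arm. The scene view shows the gauge from (231,280) to (251,250) and the whole board at about (300,203). Next I'll measure both from the depth data.

```bash
python3 - <<'E'
import numpy as np,cv2
for n,(gs,bs) in {'top':((165,185,235,215),(268,185,390,265)),'scene':((215,238,265,292),(248,172,350,232))}.items():
    d=np.load(n+'.npz');W=d['W'];img=d['img']
    def reg(r,lo,hi):
        u0,v0,u1,v1=r; w=W[v0:v1,u0:u1].reshape(-1,3); return w[(w[:,2]>lo)&(w[:,2]<hi)]
    T=reg((140,150,430,330) ,-30,12); print(n,'table z',np.nanmedian(T[:,2]))
    z0=np.nanmedian(T[:,2])
    b=reg(bs,z0+15,z0+28); b=b[(b[:,0]<900)]; 
    print('board z',np.median(b[:,2]),len(b),cv2.minAreaRect(b[:,:2].astype(np.float32)))
    g=reg(gs,z0+9,z0+45); 
    # largest cluster
    print('gauge',len(g),cv2.minAreaRect(g[:,:2].astype(np.float32)),cv2.boxPoints(cv2.minAreaRect(g[:,:2].astype(np.float32))).round(),np.median(g,0), 'z max',g[:,2].max())
    for p in([(175,198),(200,201),(221,204)] if n=='top' else [(231,280),(240,266),(251,250)]): print(p,W[p[1],p[0]].round())
    im=cv2.resize(img[170:270,160:400] if n=='top' else img[165:295,205:360],None,fx=3.3 if n=='top' else 4,fy=3.3 if n=='top' else 4,interpolation=cv2.INTER_CUBIC)
    cv2.imwrite(f'pics/{n}crop.png',im)
E
```

```text
top table z 0.3394807188087735
board z 20.873211780126706 4415 ((553.4558715820312, -144.6951446533203), (270.60345458984375, 420.6126403808594), 23.426340103149414)
gauge 530 ((438.5783386230469, 305.4784240722656), (97.22691345214844, 211.05447387695312), 18.84825897216797) [[358. 390.]
 [427. 190.]
 [519. 221.]
 [450. 421.]] [427.02148058 291.98554733  25.21479377] z max 43.89903437020058
(175, 198) [396. 366.  26.]
(200, 201) [425. 283.  25.]
(221, 204) [447. 213.  24.]
scene table z -0.8260667573563824
board z 18.966692215219457 2824 ((507.63214111328125, -164.40542602539062), (369.0070495605469, 513.08056640625), 23.88865089416504)
gauge 492 ((482.78314208984375, 301.31170654296875), (158.69508361816406, 216.885986328125), 18.930173873901367) [[373. 378.]
 [443. 173.]
 [593. 224.]
 [523. 430.]] [425.38420981 301.37663029  23.78277932] z max 41.3668935781484
(231, 280) [391. 380.  30.]
(240, 266) [416. 311.  26.]
(251, 250) [438. 230.  29.]
```

View pics/scenecrop.png

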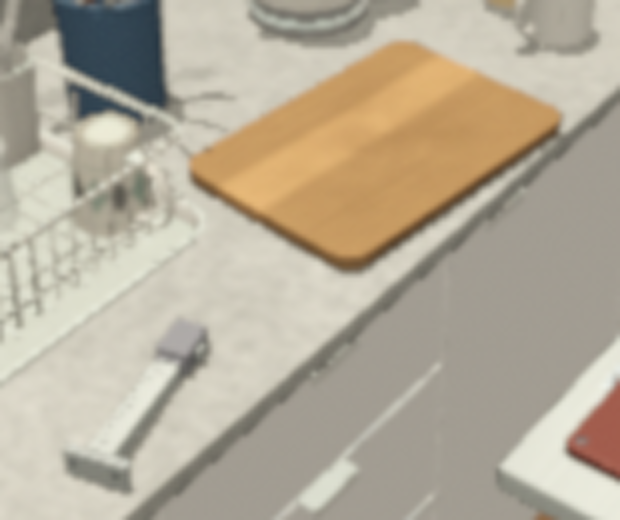

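The crop shows the gauge with its hook nearest the camera, the button side facing the robot, and the whole board clear. I'll fit both more tightly.

```bash
cat > fit.py <<'E'
import numpy as np,cv2
def board(W,img,z0):
    hsv=cv2.cvtColor(img,cv2.COLOR_BGR2HSV)
    m=(hsv[...,0]>6)&(hsv[...,0]<24)&(hsv[...,1]>90)&(W[...,2]>z0+14)&(W[...,2]<z0+30)&(W[...,0]<760)&(W[...,0]>330)&(W[...,1]>-420)&(W[...,1]<150)
    m=cv2.morphologyEx(m.astype(np.uint8),cv2.MORPH_OPEN,np.ones((3,3)))
    k,l,s,_=cv2.connectedComponentsWithStats(m); i=1+np.argmax(s[1:,4])
    return W[l==i]
def line(P,c,ax,r=40):
    n=np.array([-ax[1],ax[0]])
    for _ in range(4):
        d=P[:,:2]-c; k=(abs(d@n)<r)
        Q=P[k,:2]; c=Q.mean(0); ax2=np.linalg.svd(Q-c,full_matrices=False)[2][0]; ax=ax2*np.sign(ax2@ax); n=np.array([-ax[1],ax[0]]); r=max(r*.7,16)
    return c,ax
E
python3 - <<'E'
import numpy as np,cv2
from fit import *
for n in('top','scene'):
    d=np.load(n+'.npz');W=d['W'];img=d['img'];z0=.3 if n=='top' else -.8
    b=board(W,img,z0);r=cv2.minAreaRect(b[:,:2].astype(np.float32))
    print(n,len(b),np.median(b[:,2]),r,cv2.boxPoints(r).round().tolist())
    P=W.reshape(-1,3);P=P[(P[:,2]>z0+11)&(P[:,2]<z0+40)&(P[:,0]>350)&(P[:,0]<500)&(P[:,1]>180)&(P[:,1]<410)]
    c,ax=line(P,np.array([423,290.]),np.array([.31,-.95]))
    t=(P[:,:2]-c)@ax;o=(P[:,:2]-c)@[-ax[1],ax[0]]
    k=abs(o)<34; print('gauge c',c,'ax',ax,'ends',np.percentile(t[k],[.5,99.5]),'mid',np.percentile(o[k&(abs(t)<30)],[3,97]))
    print([ (c+ax*np.percentile(t[k],q)).round(1).tolist() for q in(.5,99.5)])
    for a in range(-120,120,15):
        q=k&(t>=a)&(t<a+15)
        if q.any(): print(a,q.sum(),np.percentile(o[q],[3,97]).round(),np.percentile(P[q,2],[20,90]).round(1))
E
```

```text
top 4374 20.76550368191485 ((517.680908203125, -151.6039276123047), (359.3906555175781, 218.3370819091797), 84.85669708251953) [[393.0, -321.0], [610.0, -340.0], [643.0, 18.0], [425.0, 37.0]]
gauge c [426.69137835 288.8581002 ] ax [ 0.26228957 -0.96498921] ends [-96.62157769  93.25679044] mid [-10.02428508  14.82043295]
[[401.3, 382.1], [451.2, 198.9]]
-120 1 [13. 13.] [12.2 12.2]
-105 33 [-27.  30.] [23.  33.4]
-90 54 [-25.  28.] [21.8 34.1]
-75 32 [-10.  15.] [23.3 33. ]
-60 38 [-12.  14.] [21.5 31.4]
-45 33 [-11.  12.] [20.7 30.8]
-30 32 [-10.  13.] [22.  30.4]
-15 34 [-10.  15.] [20.2 29.3]
0 33 [-11.  14.] [17.7 26.3]
15 34 [-10.  12.] [18.1 27. ]
30 29 [-11.  15.] [19.3 29.4]
45 39 [-14.  20.] [22.9 34.1]
60 52 [-19.  17.] [23.  34.8]
75 46 [-14.  21.] [20.9 29.7]
90 13 [-9. 18.] [18.5 28.4]
scene 2711 18.917541689538357 ((498.21630859375, -145.8939208984375), (361.1854553222656, 251.4711456298828), 83.9729995727539) [[354.0, -312.0], [604.0, -339.0], [642.0, 20.0], [392.0, 47.0]]
gauge c [423.3018622  299.21661066] ax [ 0.26038077 -0.96550601] ends [-89.87718226 100.14887652] mid [-9.02046973 14.28502333]
[[399.9, 386.0], [449.4, 202.5]]
-105 3 [-17.  15.] [18.5 23.7]
-90 103 [-27.  29.] [15.9 29.9]
-75 25 [-10.  11.] [25.7 30.4]
-60 31 [-10.  12.] [23.  29.9]
-45 28 [-10.  12.] [19.3 29.7]
-30 25 [-9. 12.] [22.  26.8]
-15 26 [-8. 13.] [21.2 25.8]
0 23 [-8. 14.] [18.4 24.7]
15 28 [-10.  14.] [17.6 23.8]
30 21 [-8. 14.] [17.7 23.4]
45 37 [-11.  18.] [19.9 28.7]
60 36 [-15.  18.] [21.1 29.4]
75 31 [-16.  18.] [23.1 28.1]
90 21 [-10.  21.] [22.4 27.9]
```

```bash
cat >> h.py <<'E'
def plan(wps,grip,R=None,p=None):
    """wps: (x,y,z,tool-y angle rad or None,rows), tool down; prints rows in tool axes (shift first, then turn)"""
    st=robot.state(); R=st['orientation'] if R is None else R; p=np.array(st['tcp_pos'] if p is None else p)
    th=np.arctan2(R[1,1],R[0,1]); out=[]
    for x,y,z,a,n in wps:
        a=th if a is None else a; da=(a-th+np.pi)%(2*np.pi)-np.pi
        for i in range(n):
            d=(np.array([x,y,z])-p)/(n-i)
            yy=np.array([np.cos(th),np.sin(th),0]);xx=np.array([-yy[1],yy[0],0])
            r=[grip,round(d@xx/1e3,4),round(d@yy/1e3,4),round(-d[2]/1e3,4),round(-da/n,4)]
            out.append(r); p=p+1e3*(r[1]*xx+r[2]*yy)-[0,0,1e3*r[3]]; th-=r[4]
    for r in out: print(','.join('%g'%v for v in r),end=', ')
    print('\nend',p.round(1),round(th,4))
E
python3 - <<'E'
from h import *
W=np.load('top.npz')['W'];print('kettle',W[175,415],W[195,435],'pot',W[150,333])
plan([(400,-380,250,-.8,5),(500,-120,250,-.35,7)],0)
plan([(520,100,220,0,6),(423.5,307.5,130,.264,6)],0,np.array([[0,np.cos(-.35),0],[0,np.sin(-.35),0],[0,0,-1]]),[500,-120,250])
E
```

```text
kettle [ 710.89774204 -342.67222505  237.15344995] [ 831.47875298 -441.31872478   -3.07053896] pot [736.35146123 -66.63626133 157.68294115]
0,0.0388,-0.0266,-0.0057,-0.0638, 0,0.0404,-0.0241,-0.0056,-0.0638, 0,0.0419,-0.0215,-0.0057,-0.0638, 0,0.0432,-0.0187,-0.0056,-0.0638, 0,0.0442,-0.016,-0.0057,-0.0638, 0,0.0361,-0.0167,0,-0.0643, 0,0.0371,-0.0143,0,-0.0643, 0,0.038,-0.0119,0,-0.0643, 0,0.0387,-0.0095,0,-0.0643, 0,0.0392,-0.007,0,-0.0643, 0,0.0395,-0.0044,0,-0.0643, 0,0.0398,-0.0018,0,-0.0643, 
end [ 500.1 -120.   250. ] -0.35
0,0.0356,-0.0094,0.005,-0.0583, 0,0.0361,-0.0074,0.005,-0.0583, 0,0.0364,-0.0052,0.005,-0.0583, 0,0.0367,-0.0031,0.005,-0.0583, 0,0.0368,-0.001,0.005,-0.0583, 0,0.0368,0.0012,0.005,-0.0583, 0,0.0346,-0.0161,0.015,-0.044, 0,0.0353,-0.0146,0.015,-0.044, 0,0.0358,-0.013,0.015,-0.044, 0,0.0364,-0.0114,0.015,-0.044, 0,0.0369,-0.0098,0.015,-0.044, 0,0.0372,-0.0081,0.015,-0.044, 
end [423.5 307.5 130. ] 0.2638
```

>>> {"fn": "servo_tool", "kwargs": {
  "motion": [0, 0.039, -0.027, -0.006, -0.064, 0, 0.04, -0.024, -0.006, -0.064, 0, 0.042, -0.021, -0.006, -0.064, 0, 0.043, -0.019, -0.006, -0.064, 0, 0.044, -0.016, -0.006, -0.064, 0, 0.036, -0.017, 0, -0.064, 0, 0.037, -0.014, 0, -0.064, 0, 0.038, -0.012, 0, -0.064, 0, 0.039, -0.009, 0, -0.064, 0, 0.039, -0.007, 0, -0.064, 0, 0.04, -0.004, 0, -0.064, 0, 0.04, -0.002, 0, -0.064]
}}

```text
clock: 1.6
tcp_pos: [500.5, -118.5, 252.2]
orientation: [[0.341, 0.94, -0.001], [0.94, -0.341, -0.0], [-0.0, -0.001, -1.0]]
contact_force: [0.2, -0.2, -0.3]
finger_gap: 1.004
grasp_force: 0.0
```

>>> {"fn": "servo_tool", "kwargs": {
  "motion": [0, 0.036, -0.009, 0.005, -0.058, 0, 0.036, -0.007, 0.005, -0.058, 0, 0.036, -0.005, 0.005, -0.058, 0, 0.037, -0.003, 0.005, -0.058, 0, 0.037, -0.001, 0.005, -0.058, 0, 0.037, 0.001, 0.005, -0.058, 0, 0.035, -0.016, 0.015, -0.044, 0, 0.035, -0.015, 0.015, -0.044, 0, 0.036, -0.013, 0.015, -0.044, 0, 0.036, -0.011, 0.015, -0.044, 0, 0.037, -0.01, 0.015, -0.044, 0, 0.037, -0.008, 0.015, -0.044]
}}

```text
clock: 3.1
tcp_pos: [424.4, 308.7, 131.7]
orientation: [[-0.26, 0.965, -0.0], [0.965, 0.26, -0.001], [-0.001, -0.0, -1.0]]
contact_force: [0.1, -0.6, -0.4]
finger_gap: 1.001
grasp_force: 0.0
```

>>> {"fn": "servo_tool", "kwargs": {
  "motion": [0, 0, -0.001, 0.03, 0, 0, 0, 0, 0.03, 0, 0, 0, 0, 0.03, 0, 0, 0, 0, 0.025, 0, 0, 0, 0, 0.012, 0, 0, 0, 0, 0, 0, 1, 0, 0, 0, 0, 1, 0, 0, 0, 0, 1, 0, 0, 0, 0, 1, 0, 0, 0, 0, 1, 0, 0, 0, 0, 1, 0, 0, 0, 0],
  "force": 15
}}

```text
clock: 4.6
tcp_pos: [425.0, 307.3, 5.6]
orientation: [[-0.258, 0.966, -0.0], [0.966, 0.258, 0.0], [0.0, -0.0, -1.0]]
contact_force: [1.2, -0.1, 0.3]
finger_gap: 0.4
grasp_force: 0.0
```

>>> {"fn": "servo_tool", "kwargs": {
  "motion": [1, 0, 0, 0, 0, 1, 0, 0, 0, 0, 1, 0, 0, 0, 0, 1, 0, 0, 0, 0, 1, 0, 0, 0, 0],
  "force": 25
}}

```text
clock: 5.22
tcp_pos: [425.0, 307.4, 5.6]
orientation: [[-0.258, 0.966, 0.0], [0.966, 0.258, 0.0], [0.0, 0.0, -1.0]]
contact_force: [-0.1, 0.2, -0.8]
finger_gap: 0.277
grasp_force: 24.9
```

```bash
python3 - <<'E'
from h import *
d=np.load('top.npz');W=d['W']
for y in range(-60,400,40):
    k=(abs(W[...,1]-y)<20)&(W[...,2]>40)&(W[...,0]>460)&(W[...,2]<320); P=W[k]
    if len(P): print(y,'min x',np.percentile(P[:,0],2).round(),'zmax',P[:,2].max().round())
plan([(425,307,110,None,3),(511,-15,110,-.1,9)],1)
E
```

```text
-60 min x 719.0 zmax 288.0
-20 min x 687.0 zmax 319.0
20 min x 685.0 zmax 320.0
60 min x 586.0 zmax 317.0
100 min x 561.0 zmax 233.0
140 min x 548.0 zmax 221.0
180 min x 557.0 zmax 161.0
220 min x 559.0 zmax 140.0
260 min x 556.0 zmax 140.0
300 min x 558.0 zmax 297.0
340 min x 560.0 zmax 302.0
380 min x 556.0 zmax 142.0
1,-0.0001,-0,-0.0348,-0, 1,-0.0001,-0.0001,-0.0348,-0, 1,-0.0002,-0,-0.0348,-0, 1,-0.037,-0,-0,0.0401, 1,-0.037,0.0015,-0,0.0401, 1,-0.0369,0.003,-0,0.0401, 1,-0.0368,0.0044,-0,0.0401, 1,-0.0366,0.0059,-0,0.0401, 1,-0.0363,0.0074,-0,0.0401, 1,-0.0359,0.0088,-0,0.0401, 1,-0.0356,0.0102,-0,0.0401, 1,-0.0351,0.0117,-0,0.0401, 
end [511. -15. 110.] -0.0999
```

```bash
python3 - <<'E'
from h import *
plan([(425,307,110,None,3),(430,50,110,.0,7),(494,-22,110,-.1,2)],1)
E
```

```text
1,-0.0001,-0,-0.0348,-0, 1,-0.0001,-0.0001,-0.0348,-0, 1,-0.0002,-0,-0.0348,-0, 1,-0.0356,-0.0088,-0,0.0373, 1,-0.036,-0.0075,-0,0.0373, 1,-0.0362,-0.0061,-0,0.0373, 1,-0.0364,-0.0047,-0,0.0373, 1,-0.0366,-0.0034,-0,0.0373, 1,-0.0366,-0.002,-0,0.0373, 1,-0.0367,-0.0007,-0,0.0373, 1,-0.036,0.032,-0,0.0499, 1,-0.0344,0.0338,-0,0.0499, 
end [494. -22. 110.] -0.0999
```

>>> {"fn": "servo_tool", "kwargs": {
  "motion": [1, 0, 0, -0.025, 0, 1, 0, 0, -0.04, 0, 1, 0, 0, -0.04, 0, 1, -0.036, -0.009, 0, 0.037, 1, -0.036, -0.007, 0, 0.037, 1, -0.036, -0.006, 0, 0.037, 1, -0.036, -0.005, 0, 0.037, 1, -0.037, -0.003, 0, 0.037, 1, -0.037, -0.002, 0, 0.037, 1, -0.037, -0.001, 0, 0.037, 1, -0.036, 0.032, 0, 0.05, 1, -0.034, 0.034, 0, 0.05]
}}

```text
clock: 6.72
tcp_pos: [495.1, -23.2, 110.5]
orientation: [[0.099, 0.995, -0.0], [0.995, -0.099, -0.001], [-0.001, -0.0, -1.0]]
contact_force: [0.3, 0.2, -2.4]
finger_gap: 0.274
grasp_force: 24.9
```

>>> {"fn": "servo_tool", "kwargs": {
  "motion": [1, 0, 0, 0.02, 0, 1, 0, 0, 0.01, 0, 1, 0, 0, 0, 0]
}}

```text
clock: 7.1
tcp_pos: [493.7, -21.3, 79.7]
orientation: [[0.097, 0.995, -0.002], [0.995, -0.097, 0.0], [0.0, -0.002, -1.0]]
contact_force: [0.8, -0.2, -2.3]
finger_gap: 0.279
grasp_force: 24.9
```

```bash
python3 - <<'E'
from h import *
for n in('top','scene'):
    s=snap(n); np.savez(f'{n}1.npz',W=s['W'],img=s['img']); 
    im=s['img'][150:290,230:420] if n=='top' else s['img'][150:280,200:380]
    cv2.imwrite(f'pics/{n}1.png',cv2.resize(im,None,fx=4,fy=4,interpolation=cv2.INTER_CUBIC))
E
```

```text
(no output)
```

View pics/scene1.png

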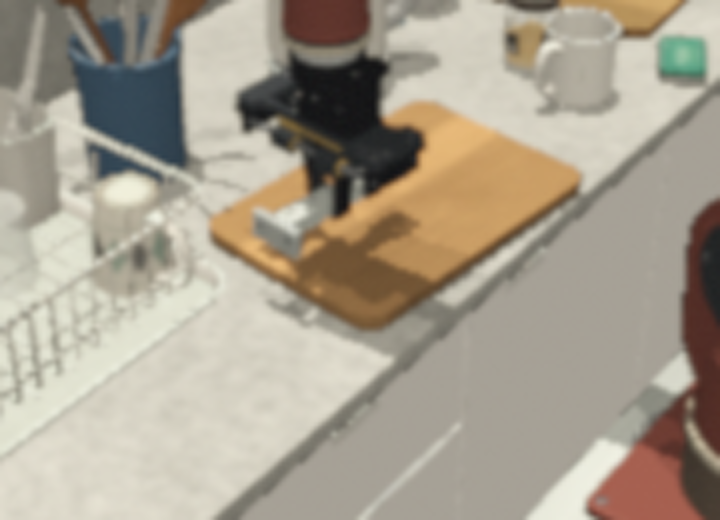

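The crop shows the gauge held level across the board's left part. The hook plate is at about crop (275,230), full-frame (269,207), above the left end. I'll measure the hook's outer face.

```bash
python3 - <<'E'
import numpy as np
ax=np.array([-.098,-.995]);n=np.array([.995,-.098]);tcp=np.array([493.7,-21.3])
for f in('top1','scene1'):
    W=np.load(f+'.npz')['W'].reshape(-1,3)
    k=(W[:,2]>60)&(W[:,2]<125)&(abs(W[:,0]-500)<60)&(W[:,1]>-10)&(W[:,1]<90);P=W[k]
    t=(P[:,:2]-tcp)@ax;o=(P[:,:2]-tcp)@n
    print(f,len(P))
    for a in range(-100,-20,6):
        q=(t>=a)&(t<a+6)
        if q.any():print(a,q.sum(),o[q].min().round(),o[q].max().round(),'z',P[q,2].min().round(),P[q,2].max().round(), np.median(t[q]).round(1))
    h=P[t<-64]; hh=h[:,2]
    for lo,hi in((-30,-10),(-10,10),(10,30)):
        q=(o>lo)&(o<hi)&(t<-66); print(lo,np.percentile(t[q],[5,25,50]).round(1))
# board left edge in scene0
from fit import *
for m,z0 in(('scene',-.8),('top',.3)):
    d=np.load(m+'.npz');b=board(d['W'],d['img'],z0);b=b[(b[:,0]>450)&(b[:,0]<570)]
    for x in(460,500,540):
        q=abs(b[:,0]-x)<15;print(m,x,np.sort(b[q,1])[-6:].round(1))
E
```

```text
top1 0Traceback (most recent call last):
  File "<stdin>", line 13, in <module>
    return _quantile_unchecked(
        a, q, axis, out, overwrite_input, method, keepdims, weights)
    return _ureduce(a,
                    func=_quantile_ureduce_func,
    ...<5 lines>...
                    overwrite_input=overwrite_input,
                    method=method)
    r = func(a, **kwargs)
    result = _quantile(arr,
                       quantiles=q,
    ...<2 lines>...
                       out=out,
                       weights=wgt)
    slices_having_nans = np.isnan(arr[-1, ...])
                                  ~~~^^^^^^^^^
IndexError: index -1 is out of bounds for axis 0 with size 0
```

```bash
python3 - <<'E'
import numpy as np
ax=np.array([-.098,-.995]);n=np.array([.995,-.098]);tcp=np.array([493.7,-21.3])
for f in('scene1',):
    W=np.load(f+'.npz')['W'].reshape(-1,3)
    k=(W[:,2]>60)&(W[:,2]<125)&(abs(W[:,0]-500)<60)&(W[:,1]>-10)&(W[:,1]<90);P=W[k]
    t=(P[:,:2]-tcp)@ax;o=(P[:,:2]-tcp)@n
    for a in range(-100,-20,6):
        q=(t>=a)&(t<a+6)
        if q.any():print(a,q.sum(),o[q].min().round(),o[q].max().round(),'z',P[q,2].min().round(),P[q,2].max().round(), np.median(t[q]).round(1))
    for lo,hi in((-30,-10),(-10,10),(10,30)):
        q=(o>lo)&(o<hi)&(t<-66)
        if q.any(): print(lo,np.percentile(t[q],[5,25,50]).round(1))
from fit import *
for m,z0 in(('scene',-.8),('top',.3)):
    d=np.load(m+'.npz');b=board(d['W'],d['img'],z0)
    for x in(460,500,540):
        q=abs(b[:,0]-x)<15;print(m,x,np.sort(b[q,1])[-6:].round(1))
E
```

```text
-88 12 -23.0 22.0 z 80.0 103.0 -82.8
-82 65 -32.0 28.0 z 74.0 107.0 -79.3
-76 19 -30.0 26.0 z 77.0 107.0 -73.4
-70 6 -15.0 9.0 z 100.0 107.0 -66.7
-64 3 -12.0 10.0 z 96.0 104.0 -62.2
-58 12 -14.0 10.0 z 91.0 104.0 -55.7
-52 7 -17.0 9.0 z 85.0 104.0 -50.5
-46 12 -16.0 11.0 z 83.0 106.0 -43.8
-40 10 -14.0 10.0 z 87.0 104.0 -37.0
-34 8 -14.0 8.0 z 84.0 102.0 -30.0
-28 6 -15.0 8.0 z 85.0 103.0 -25.3
-22 12 -14.0 6.0 z 81.0 104.0 -19.5
-30 [-83.6 -80.5 -78.8]
-10 [-81.5 -79.8 -78.2]
10 [-83.  -81.3 -80.2]
scene 460 [35.6 35.8 36.6 36.6 37.7 39.1]
scene 500 [31.5 31.6 32.5 33.2 33.6 33.9]
scene 540 [25.7 26.  26.9 27.6 27.9 29.6]
top 460 [32.2 32.5 32.6 33.  34.3 35.3]
top 500 [22.2 22.4 23.  24.1 26.6 29. ]
top 540 [23.2 23.9 24.5 24.7 25.3 27.2]
```

>>> {"fn": "servo_tool", "kwargs": {
  "motion": [1, -0.01, 0, 0.01, 0.006, 1, 0, 0, 0.02, 0, 1, 0, 0, 0.015, 0, 1, 0, 0, 0.005, 0, 1, 0, 0, 0.001, 0, 1, 0, 0, 0, 0]
}}

```text
clock: 7.95
tcp_pos: [494.3, -31.8, 30.0]
orientation: [[0.104, 0.995, 0.001], [0.995, -0.104, -0.0], [0.0, 0.001, -1.0]]
contact_force: [-0.5, 0.2, -3.3]
finger_gap: 0.277
grasp_force: 24.9
```

>>> {"fn": "servo_tool", "kwargs": {
  "motion": [1, 0, 0, 0.002, 0, 1, 0, 0, 0.001, 0, 1, 0, 0, 0, 0]
}}

```text
clock: 8.32
tcp_pos: [494.1, -31.9, 26.7]
orientation: [[0.104, 0.995, 0.0], [0.995, -0.104, -0.0], [-0.0, 0.0, -1.0]]
contact_force: [0.6, 0.5, -2.4]
finger_gap: 0.278
grasp_force: 24.9
```

>>> {"fn": "servo_tool", "kwargs": {
  "motion": [1, 0, 0, 0, 0, 1, 0, 0, 0.002, 0, 1, 0, 0, 0.001, 0, 1, 0, 0, 0, 0],
  "force": 4
}}

```text
clock: 8.82
tcp_pos: [493.7, -31.9, 23.4]
orientation: [[0.104, 0.995, -0.0], [0.995, -0.104, 0.0], [0.0, -0.0, -1.0]]
contact_force: [0.0, 0.1, -2.8]
finger_gap: 0.274
grasp_force: 4.0
```

>>> {"fn": "servo_tool", "kwargs": {
  "motion": [0.6, 0, 0, -0.002, 0, 0.6, 0, 0, 0, 0, 0.6, 0, 0, 0, 0, 0.3, 0, 0, 0, 0, 0, 0, 0, -0.02, 0, 0, 0, 0, -0.03, 0, 0, -0.04, 0, -0.03, 0, 0, -0.04, 0, -0.02, 0, 0, -0.005, 0, 0, 0]
}}

```text
clock: 9.95
tcp_pos: [485.5, -119.7, 127.1]
orientation: [[0.108, 0.994, 0.002], [0.994, -0.108, -0.002], [-0.001, 0.003, -1.0]]
contact_force: [-1.1, 0.7, -0.5]
finger_gap: 0.967
grasp_force: 0.0
```

```bash
python3 - <<'E'
from h import *
for n in('scene','top'):
    s=snap(n); np.savez(f'{n}2.npz',W=s['W'],img=s['img']); 
    im=s['img'][150:290,230:420] if n=='top' else s['img'][150:280,200:380]
    cv2.imwrite(f'pics/{n}2.png',cv2.resize(im,None,fx=4,fy=4,interpolation=cv2.INTER_CUBIC))
    W=s['W'].reshape(-1,3);ax=np.array([-.104,-.995]);nn=np.array([.995,-.104]);o0=np.array([501.,33.])
    k=(W[:,2]>30)&(W[:,2]<56)&(abs(W[:,0]-490)<60)&(W[:,1]>-180)&(W[:,1]<70);P=W[k]
    t=(P[:,:2]-o0)@ax;o=(P[:,:2]-o0)@nn
    print(n)
    for a in range(-20,200,12):
        q=(t>=a)&(t<a+12)
        if q.any():print(a,q.sum(),np.percentile(o[q],[3,50,97]).round(),'z',P[q,2].min().round(),np.percentile(P[q,2],[50,95]).round(1),t[q].min().round(1))
E
```

```text
scene
-20 38 [-32.  -6.  26.] z 31.0 [38.2 42.8] -18.7
-8 17 [-22.  -4.  17.] z 35.0 [39.6 43. ] -6.7
4 13 [-15.  -4.   8.] z 34.0 [39.  42.3] 5.0
16 13 [-16.  -7.   5.] z 35.0 [39.  42.4] 17.3
28 12 [-16.  -9.  10.] z 32.0 [38.4 44.5] 28.5
40 15 [-16.  -7.   7.] z 34.0 [39.8 43. ] 40.7
52 11 [-11.  -4.   8.] z 34.0 [38.3 42.5] 53.0
64 14 [-14.  -4.   7.] z 36.0 [40.8 43.1] 65.3
76 14 [-16.  -9.   6.] z 32.0 [40.2 43.6] 76.4
88 11 [-15.  -9.   3.] z 33.0 [39.5 43.4] 88.6
100 13 [-14.  -4.  11.] z 35.0 [38.8 42. ] 101.0
112 16 [-15. -10.   9.] z 31.0 [40.1 43.5] 112.3
124 29 [-20.  -6.  14.] z 32.0 [42.4 50.8] 125.4
136 20 [-24. -13.  11.] z 31.0 [45.3 49.6] 136.9
148 18 [-24.  -6.   8.] z 34.0 [45.9 50. ] 148.6
160 19 [-19.  -8.  10.] z 33.0 [47.5 50.7] 160.4
172 3 [-17. -16.  11.] z 35.0 [44.7 46.1] 172.7
top
64 1 [-16. -16. -16.] z 35.0 [35.3 35.3] 74.4
76 4 [-47. -15. -12.] z 31.0 [32.5 42.1] 77.1
88 1 [-49. -49. -49.] z 30.0 [30.2 30.2] 94.5
100 1 [-14. -14. -14.] z 30.0 [30.3 30.3] 100.9
136 5 [-21. -20. -18.] z 31.0 [35.8 40.2] 139.4
148 6 [-22. -21. -20.] z 31.0 [40.1 45.4] 149.9
160 24 [-22. -10.  12.] z 31.0 [48.1 53.5] 160.2
172 20 [-18.  -6.  11.] z 32.0 [46.6 51.5] 172.1
196 2 [-26.  -3.  19.] z 31.0 [31.2 31.3] 197.0
```

View pics/scene2.png

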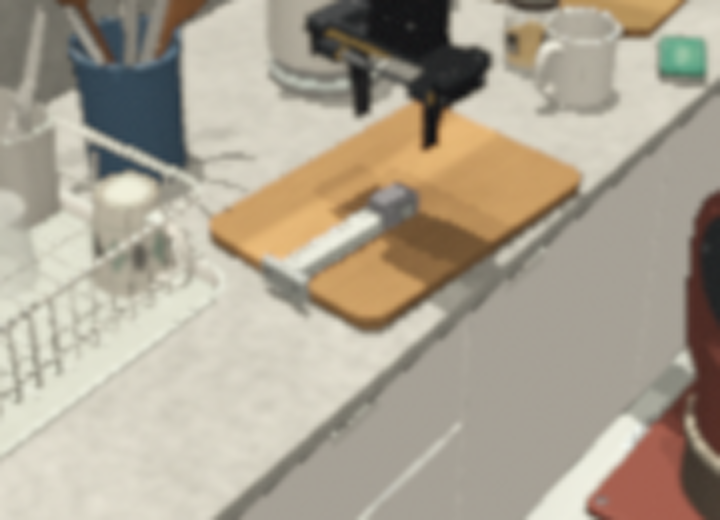

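The crop shows the gauge lying level and aligned on the board, with its hook over the left end at (285,275) and about 5 mm short of flush. I'll drag it home by the tube with a light grip first.

>>> {"fn": "servo_tool", "kwargs": {
  "motion": [0, 0.035, 0, 0, -0.004, 0, 0.038, -0.001, 0.02, 0, 0, 0, 0, 0.035, 0, 0, 0, 0, 0.03, 0, 0, 0, 0, 0.015, 0, 1, 0, 0, 0.002, 0, 1, 0, 0, 0, 0, 1, 0, 0, 0, 0, 1, 0, 0, 0, 0, 1, 0, 0, 0, 0, 1, 0, 0, 0, 0, 1, 0, 0, 0, 0],
  "force": 5
}}

```text
clock: 11.55
tcp_pos: [491.5, -43.7, 23.6]
orientation: [[0.1, 0.995, 0.0], [0.995, -0.1, 0.0], [0.0, 0.0, -1.0]]
contact_force: [2.7, 0.6, -0.2]
finger_gap: 0.288
grasp_force: 0.5
```

>>> {"fn": "servo_tool", "kwargs": {
  "motion": [1, 0, 0, 0, 0, 1, 0, 0, 0, 0, 1, 0, 0, 0, 0]
}}

```text
clock: 11.92
tcp_pos: [491.6, -43.8, 23.6]
orientation: [[0.1, 0.995, 0.0], [0.995, -0.1, -0.0], [0.0, 0.0, -1.0]]
contact_force: [1.4, -0.6, 0.3]
finger_gap: 0.276
grasp_force: 5.0
```

Pull towards the head (tool -x) in small steps.

>>> {"fn": "servo_tool", "kwargs": {
  "motion": [1, -0.003, 0, 0, 0, 1, -0.002, 0, 0, 0, 1, 0, 0, 0, 0]
}}

```text
clock: 12.3
tcp_pos: [490.9, -48.8, 23.6]
orientation: [[0.1, 0.995, -0.0], [0.995, -0.1, 0.0], [0.0, -0.0, -1.0]]
contact_force: [0.5, 2.6, 1.0]
finger_gap: 0.281
grasp_force: 5.0
```

>>> {"fn": "servo_tool", "kwargs": {
  "motion": [1, -0.002, 0, 0, 0, 1, -0.002, 0, 0, 0, 1, 0, 0, 0, 0]
}}

```text
clock: 12.68
tcp_pos: [490.9, -51.5, 23.6]
orientation: [[0.099, 0.995, 0.001], [0.995, -0.099, 0.001], [0.001, 0.0, -1.0]]
contact_force: [1.7, 6.6, 0.8]
finger_gap: 0.275
grasp_force: 5.0
```

>>> {"fn": "servo_tool", "kwargs": {
  "motion": [0.3, 0, 0, 0, 0, 0.3, 0, 0, 0, 0, 0.3, 0, 0, 0, 0, 0.3, 0, 0, -0.002, 0, 0.3, -0.012, 0, 0, 0.004, 0.3, -0.02, 0, 0, 0, 0.3, -0.02, 0, 0, 0, 0.3, -0.018, 0, 0, 0, 0.3, -0.002, 0, 0, 0, 0.3, 0, 0, 0, 0]
}}

```text
clock: 13.92
tcp_pos: [483.1, -124.1, 25.5]
orientation: [[0.104, 0.995, -0.0], [0.995, -0.104, 0.0], [0.0, -0.0, -1.0]]
contact_force: [0.4, 0.4, -0.3]
finger_gap: 0.7
grasp_force: 0.0
```

```bash
python3 - <<'E'
from h import *
s=snap('scene'); st=robot.state(); cv2.imwrite('pics/s3.png',cv2.resize(s['img'][170:240,240:340],None,fx=7,fy=7,interpolation=cv2.INTER_CUBIC))
W=s['W'].reshape(-1,3);ax=np.array([-.104,-.995]);nn=np.array([.995,-.104]);o0=np.array([501.,33.])
k=(W[:,2]>30)&(W[:,2]<46)&(abs(W[:,0]-495)<50)&(W[:,1]>0)&(W[:,1]<70);P=W[k]
t=(P[:,:2]-o0)@ax;o=(P[:,:2]-o0)@nn
for lo in(-30,-10,10): print(np.percentile(t[(o>lo)&(o<lo+20)&(t<0)],[5,25,50]).round(1))
print(st['tcp_pos'],st['finger_gap'],(st['tcp_pos'][:2]-o0)@ax,(st['tcp_pos'][:2]-o0)@nn)
E
```

```text
[-9.7 -8.7 -7.5]
[-11.3  -7.9  -6.1]
[-11.   -8.1  -6.6]
[ 483.18605735 -123.6996801    25.56257827] 0.700144170576626 157.76883173633775 -1.4281062082959295
```

View pics/s3.png

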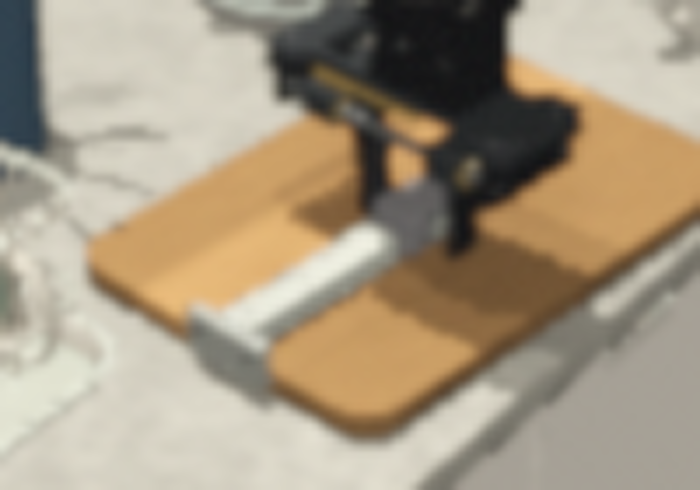

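The crop shows the hook flush against the board's left end at (230,350), and the fingers straddling the head at (410,215). I'll squeeze it now.

>>> {"fn": "servo_tool", "kwargs": {
  "motion": [0.3, 0.001, 0, 0.001, 0, 1, 0, 0, 0, 0, 1, 0, 0, 0, 0, 1, 0, 0, 0, 0, 1, 0, 0, 0, 0, 1, 0, 0, 0, 0, 1, 0, 0, 0, 0, 1, 0, 0, 0, 0, 1, 0, 0, 0, 0, 1, 0, 0, 0, 0],
  "force": 20
}}

```text
clock: 15.22
tcp_pos: [483.3, -123.3, 24.6]
orientation: [[0.104, 0.995, 0.0], [0.995, -0.104, 0.0], [0.0, 0.0, -1.0]]
contact_force: [0.3, -1.5, -0.5]
finger_gap: 0.391
grasp_force: 20.0
```

Gap is 34 mm, so the button is flush. I'll pull out now.

>>> {"fn": "servo_tool", "kwargs": {
  "motion": [1, -0.003, 0, 0, 0, 1, -0.006, 0, 0, 0, 1, -0.008, 0, 0, 0, 1, -0.008, 0, 0, 0, 1, -0.008, 0, 0, 0, 1, -0.008, 0, 0, 0, 1, -0.008, 0, 0, 0, 1, -0.008, 0, 0, 0, 1, -0.008, 0, 0, 0, 1, -0.006, 0, 0, 0, 1, -0.003, 0, 0, 0, 1, 0, 0, 0, 0]
}}

```text
clock: 16.73
tcp_pos: [475.4, -197.5, 24.6]
orientation: [[0.104, 0.995, -0.0], [0.995, -0.104, -0.001], [-0.001, -0.0, -1.0]]
contact_force: [0.9, -2.3, -1.1]
finger_gap: 0.388
grasp_force: 20.0
```

>>> {"fn": "servo_tool", "kwargs": {
  "motion": [1, -0.003, 0, 0, 0, 1, -0.002, 0, 0, 0, 1, 0, 0, 0, 0]
}}

```text
clock: 17.1
tcp_pos: [475.0, -202.0, 24.5]
orientation: [[0.104, 0.995, -0.0], [0.995, -0.104, -0.0], [-0.0, -0.0, -1.0]]
contact_force: [-0.1, 1.2, -0.8]
finger_gap: 0.386
grasp_force: 20.0
```

>>> {"fn": "servo_tool", "kwargs": {
  "motion": [1, -0.001, 0, 0, 0, 1, -0.001, 0, 0, 0, 1, 0, 0, 0, 0]
}}

```text
clock: 17.48
tcp_pos: [474.9, -203.3, 24.5]
orientation: [[0.104, 0.995, -0.0], [0.995, -0.104, 0.001], [0.001, -0.0, -1.0]]
contact_force: [0.7, 4.0, 0.1]
finger_gap: 0.392
grasp_force: 20.0
```

>>> {"fn": "servo_tool", "kwargs": {
  "motion": [1, -0.001, 0, 0, 0, 1, -0.001, 0, 0, 0, 1, 0, 0, 0, 0, 1, 0, 0, 0, 0]
}}

```text
clock: 17.98
tcp_pos: [474.9, -203.5, 24.5]
orientation: [[0.102, 0.995, -0.0], [0.995, -0.102, 0.002], [0.002, -0.0, -1.0]]
contact_force: [0.8, 10.4, 1.9]
finger_gap: 0.389
grasp_force: 20.0
```

```bash
python3 - <<'E'
from h import *
s=snap('scene'); st=robot.state(); cv2.imwrite('pics/s4.png',cv2.resize(s['img'][160:240,240:350],None,fx=7,fy=7,interpolation=cv2.INTER_CUBIC))
W=s['W'].reshape(-1,3);ax=np.array([-.104,-.995]);nn=np.array([.995,-.104]);o0=np.array([501.,33.])
k=(W[:,2]>30)&(W[:,2]<46)&(abs(W[:,0]-495)<50)&(W[:,1]>0)&(W[:,1]<70);P=W[k]
t=(P[:,:2]-o0)@ax;o=(P[:,:2]-o0)@nn
for lo in(-30,-10,10): print(np.percentile(t[(o>lo)&(o<lo+20)&(t<0)],[5,25,50]).round(1))
print(st['tcp_pos'],st['finger_gap'],st['contact_force'],(st['tcp_pos'][:2]-o0)@ax)
E
```

```text
[-10.4  -8.2  -6.5]
[-12.6  -9.5  -7.4]
[-9.2 -7.6 -6.2]
[ 474.93510614 -203.45225323   24.43314425] 0.3876163536661705 [ 0.6778473  10.28076807  2.13606951] 237.9807409225523
```

View pics/s4.png

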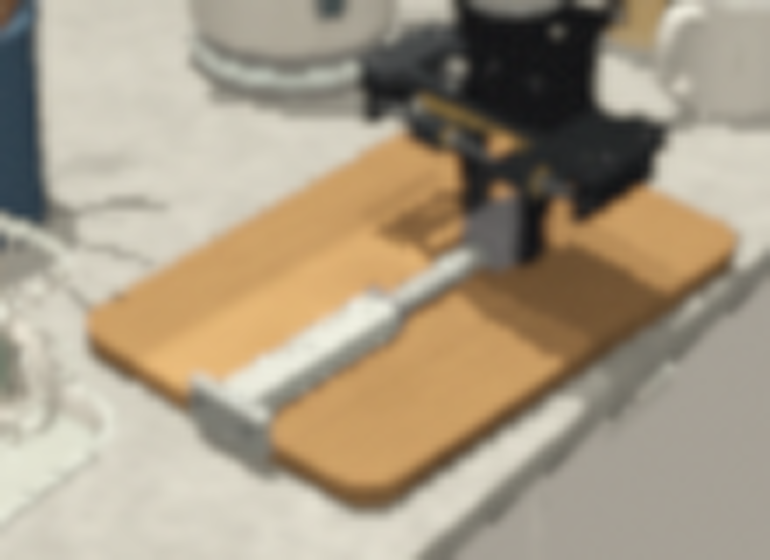

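The crop shows the rod pulled out between the tube end at (385,310) and the head at (495,230), with the hook still flush at (235,420). The 10 N pull with no further movement means the head is at the last stop, so I'm handing in.

```bash
python3 -c "
from bench import robot;print(robot.finish_job())"
```

```text
the job is handed in; nothing more can be done
None
```

Job handed in at about 18 s: the hook is flush on the board's left end and the head is held 80 mm out, against the last stop with a 10 N pull; the arm did not touch the mug, jar or candle.

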